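# Lay out the cedar fresheners in their dishes by size

### The job

Lay out the cedar fresheners for sale on the car wash shelf: put each of the three round cedar blocks flat into the blue dish of its own size (large in large, medium in medium, small in small), one after another, beginning with the largest and finishing with the smallest. Set them down rather than dropping them, and leave the square cedar block, the perfume flask, the visor clip and the valve extender where they are.

Things in the scene. Friction and masses are not known exactly. Their poses are not given: they have to be found in the camera images.
- round_large: The large round cedar block freshener: a plain upright disc of reddish wood with a thin dark ring on its top, 62 mm in diameter and 30 mm tall (the three rounds are 62, 48 and 34 mm across, all 30 mm tall). Loose, 12 to 55 g, lies flat on the counter at the start. Origin at the centre of its underside, z up.
- round_medium: The medium round cedar block freshener: a plain upright disc of reddish wood with a thin dark ring on its top, 48 mm in diameter and 30 mm tall (the three rounds are 62, 48 and 34 mm across, all 30 mm tall). Loose, 12 to 55 g, lies flat on the counter at the start. Origin at the centre of its underside, z up.
- round_small: The small round cedar block freshener: a plain upright disc of reddish wood with a thin dark ring on its top, 34 mm in diameter and 30 mm tall (the three rounds are 62, 48 and 34 mm across, all 30 mm tall). Loose, 12 to 55 g, lies flat on the counter at the start. Origin at the centre of its underside, z up.
- dish_large: The large round blue ceramic dish, fixed to the counter: 96 mm outer diameter, 88 mm inner diameter, rim 10 mm above the counter, flat floor 4 mm above the counter (the three dishes are 96, 80 and 66 mm across outside). Holds the large cedar round of 62 mm. Origin at the centre of its underside, on the counter, z up.
- dish_medium: The medium round blue ceramic dish, fixed to the counter: 80 mm outer diameter, 72 mm inner diameter, rim 10 mm above the counter, flat floor 4 mm above the counter (the three dishes are 96, 80 and 66 mm across outside). Holds the medium cedar round of 48 mm. Origin at the centre of its underside, on the counter, z up.
- dish_small: The small round blue ceramic dish, fixed to the counter: 66 mm outer diameter, 58 mm inner diameter, rim 10 mm above the counter, flat floor 4 mm above the counter (the three dishes are 96, 80 and 66 mm across outside). Holds the small cedar round of 34 mm. Origin at the centre of its underside, on the counter, z up.
- square_block: Bystander, not to be moved: a square cedar block of the same reddish wood, 44 x 44 mm and 30 mm tall, with a dark square on top. Loose. Origin at the centre of its underside, z up, x and y along its sides.
- flask: Bystander, not to be moved: an upright turquoise glass perfume flask with a nickel cap, 46 mm in diameter, 86 mm tall. Loose. Origin at the centre of its underside, z up.
- visor_clip: Bystander, not to be moved: a black plastic sun visor clip lying flat, 64 mm long (its x), 20 mm wide, about 16 mm tall. Loose. Origin at the centre of its underside, z up.
- valve_extender: Bystander, not to be moved: a steel tire valve extender lying flat, 50 mm long (its x), 11 mm thick. Loose. Origin at the centre of its underside, z up.
Things that resemble listed ones, but are neither listed nor needed, are in the scene too. What is shaped like the dish_small but orange is not meant.

How it is judged:
On the way, in this order (a step that is already met when the one before it is completed fails the run):
1. the large cedar round lies flat in the large dish, released and at rest (horizontal distance between round_large and dish_large below 0.014 m and z of round_large in the frame of dish_large between 0.001 and 0.0075 m and angle between round_large's own z axis and vertical below 0.1 rad and contact force between the fingers and round_large below 0.05 N and linear speed of round_large below 0.02 m/s), for 0.2 s.
2. the medium cedar round lies flat in the medium dish, released and at rest (horizontal distance between round_medium and dish_medium below 0.014 m and z of round_medium in the frame of dish_medium between 0.001 and 0.0075 m and angle between round_medium's own z axis and vertical below 0.1 rad and contact force between the fingers and round_medium below 0.05 N and linear speed of round_medium below 0.02 m/s), for 0.2 s.
3. the small cedar round lies flat in the small dish, released and at rest (horizontal distance between round_small and dish_small below 0.014 m and z of round_small in the frame of dish_small between 0.001 and 0.0075 m and angle between round_small's own z axis and vertical below 0.1 rad and contact force between the fingers and round_small below 0.05 N and linear speed of round_small below 0.02 m/s), for 0.2 s.
At the end, for the whole second after the job is handed in: Each cedar round lies flat (within 0.1 rad) on the floor of the dish of its own size (its underside 1 to 7.5 mm above the counter), its centre within 14 mm of the dish's centre, released and at rest; the square cedar block, flask, visor clip and valve extender are within 20 mm of where they began (all of step 1 and all of step 2 and all of step 3 and distance of each of square_block, flask, visor_clip, valve_extender from where it was at the start of the episode below 0.02 m); the robot touches nothing.
It fails at once if the square cedar block, flask, visor clip or valve extender is shifted by 20 mm or more (distance of any of square_block, flask, visor_clip, valve_extender from where it was at the start of the episode above 0.02 m).
It fails at once if the perfume flask is tipped by more than 0.3 rad (angle between flask's own z axis and vertical above 0.3 rad).
It fails at once if a cedar round is dropped (falls free of the fingers faster than 0.6 m/s, a drop of about 20 mm) ((contact force between the fingers and round_large below 0.001 N and linear speed of round_large above 0.6 m/s) or (contact force between the fingers and round_medium below 0.001 N and linear speed of round_medium above 0.6 m/s) or (contact force between the fingers and round_small below 0.001 N and linear speed of round_small above 0.6 m/s)).
It also fails if it takes over 96 s, if anything falls off the work surface, if the arm or the gripper's body presses on something with over 40 N, if the wrist force passes 120 N, or if a joint passes its speed limit or range.

### The arm

A 6-joint arm with a two-finger parallel gripper is mounted at the origin on the work surface. World frame = base frame: x ahead of the robot, y to its left, z up, the work surface at z = 0. Lengths are in m, angles in rad, forces in N, time in s.
With the tool pointing down it reaches from about 0.35 to 0.775 m from the base axis. Payload 7.3 kg.
Tool frame: the origin (TCP) lies on the mounting face of the last link; the fingertips stand 178 mm ahead of it and the grasp point (between the pads) lies 159 mm ahead of it (robot.grip_depth is the distance from the TCP to the grasp point, in m); z points along the fingers, y is the line along which they close (so a half turn about z gives the same grasp; the last joint's range is limited). The gripper opens to 92 mm and grips with 3 to 60 N. Pads are 19 mm wide; open, the fingers measure 130 mm over their backs; the gripper's body (75 mm by 190 mm) begins 47 mm behind the grasp point.
Start: joints at [-1.482, 0.342, 1.524, -0, 1.275, -0.146], TCP at [0.122, -0.511, 0.405] pointing down, gripper open.
Joint ranges: [-2.53, 2.53], [-0.77, 2.02], [0.04, 2.7], [-1, 4.14], [0.28, 2.66], [-3.11, 3.11]. Speed limits (rad/s): [2.57, 2.57, 3.14, 3.14, 3.14, 3.14].

### API

Orientations are given as [roll, pitch, yaw] about the fixed x, y, z axes, in that order (R = Rz(yaw) Ry(pitch) Rx(roll)).
In Python, from cell import observe, cams, robot, models gives the robot as it stands.
- The arm moves only by the shell command python3 -m jog 'ROWS' [FORCE]. ROWS is JSON, a list of rows, each a list of 3 entries, a list of its own where there are three numbers: the shift along the tool's x, y, z each as a share of 0.4 m, from -1 to 1, then the turn about the tool's z as a share of pi rad, from -1 to 1, then the closure, from 0 (fully open) to 1 (shut). In form: [[[x, y, z], turn, jaw], ...]. A call has 1 to 12 rows; each row is the pose to reach, as a shift and turn from the pose commanded when the call began, along the tool's axes at that moment, turning the shorter way round; what a row does not reach only later rows make up. A row lasts 1/8 s, in which the tool goes at most 62.5 mm and 10.7 degrees, less where a joint would pass 70% of its speed; a pose out of reach is approached as far as the arm can. A call with a number of a shift or a turn outside -1 to 1 is refused whole. A call with a gripper value outside its range is refused whole. The fingers move at their own pace and stop on an object; FORCE is the grip in N (left out, the last holds). Time passes only in rows, so rows that repeat a pose let the fingers close. It gives the time, the measured TCP pose, the force, the opening and the grip force at its end, in the units of the state.
- observe(): the state, without advancing time (a new reading comes with each control period).
- cams.read_camera(name): name is "scene" or "top" or "wrist"; returns the picture (400x640x3 uint8, red, green, blue); there is no depth.
- cams.camera_model(name): a dict with "camera_matrix" (3x3 intrinsics, pixels), "pose" (4x4, takes a point from camera to world coordinates). Camera axes: x right, y down, z forward; pixel columns grow to the right and rows downward; lengths in m; the calibration is good to about 2 mm. A picture is of the moment at which its call begins: read the wrist's pose just before it. camera_model takes no time and is no camera call; for the wrist camera it gives the pose at the moment of the call.
- robot.hand_in(): hands the job in; it is judged then, once.
Trained networks look in the newest picture that a camera, given by its name, has taken for a name from the list of things; names that differ only in an ending like _2 or _b are one class to them, and where a whole thing is asked for, a point or a joint stands for the part that bears it (a point fixed in the world has none). Each returns a list of dicts, best first, with "confidence" (0 to 1); they miss things now and then, are a little off and sometimes report something else, mostly with a low value. They report only what shows in the picture. A call takes as long as a camera call. They do not tell look-alikes from the thing itself.
- models.find_in(target, camera): "position" ([x, y, z] in m, in world coordinates, good to about 4 mm: the middle of the surface that is visible of it).
- models.pinpoint(target, camera): "position" ([x, y, z] in m, in world coordinates, good to about 4 mm: a listed point, or the origin of a listed thing).
The state is a dict: "time": time; "qpos": joint angles; "qvel": joint speeds; "joint_efforts": joint torques, N m; "tool_pos": TCP position; "tool_rot": TCP orientation; "contact_force": force on the tool from outside, world axes, zero at the start; "torque": the same for the moment, N m; "opening": finger opening in m; "grip_force": force on a finger pad.
Only numpy, scipy, OpenCV 4.12 (cv2) and the standard library are available. Lean on these libraries where they do the work, as an engineer would, in place of code of your own. Each camera call takes 0.05 s, during which the arm holds its last target. There are 200 camera calls.

## Working session

There is one attempt and no reset: what is moved stays moved. The work goes in short steps, Python scripts to look and compute and a shell command to move; the robot and the scene stay as the last step left them, time stands still between calls to the robot, and variables do not carry over. Pictures are saved under pics/ and viewed, at most 14 in all, crops included, and the job is handed in when it is done.

```bash
mkdir -p pics; python3 - <<'E'
from cell import observe,cams,robot,models
import cv2
o=observe();print(o['time'],o['tool_pos'],o['tool_rot'],o['opening'])
for c in ['top','scene']:
    im=cams.read_camera(c);cv2.imwrite(f'pics/{c}0.png',im[:,:,::-1])
    m=cams.camera_model(c);print(m['camera_matrix'],m['pose'])
    if c=='top':
        for t in ['round_large','round_medium','round_small','dish_large','dish_medium','dish_small','square_block','flask','visor_clip','valve_extender']:
            print(t,[([round(float(v),3) for v in d['position']],round(d['confidence'],2)) for d in models.pinpoint(t,c)])
E
```

```text
0.0 [ 0.12213051 -0.51046391  0.40405206] [-3.14007854e+00 -2.20142827e-04  2.34761556e-01] 0.09183552211062374
[[503.39505368   0.         317.85952173]
 [  0.         503.39505368 203.96959734]
 [  0.           0.           1.        ]] [[ 0.01443731 -0.99114233  0.13201685  0.44072151]
 [-0.9998696  -0.01526588 -0.00526624  0.01596822]
 [ 0.00723495 -0.13192361 -0.99123348  1.11639955]
 [ 0.          0.          0.          1.        ]]
round_large [([0.488, -0.155, 0.001], 0.6)]
round_medium [([0.614, 0.148, -0.002], 0.73)]
round_small [([0.48, 0.293, 0.004], 0.66)]
dish_large [([0.613, -0.318, -0.001], 0.94)]
dish_medium [([0.603, -0.01, -0.0], 0.96)]
dish_small [([0.606, -0.147, 0.0], 0.94), ([0.744, -0.111, 0.003], 0.87), ([0.747, 0.03, 0.001], 0.75), ([0.741, -0.215, 0.001], 0.68), ([0.461, -0.289, 0.001], 0.25)]
square_block [([0.458, -0.288, -0.0], 0.65)]
flask [([0.476, -0.013, -0.0], 0.74)]
visor_clip [([0.609, 0.299, -0.003], 0.67)]
valve_extender [([0.479, 0.137, -0.001], 0.49)]
[[475.27293712   0.         322.11457167]
 [  0.         475.27293712 194.20866246]
 [  0.           0.           1.        ]] [[-0.7836283   0.46331425 -0.41384368  1.02114315]
 [ 0.62093586  0.60465119 -0.49883423  0.51970872]
 [ 0.01911406 -0.64787101 -0.76151022  0.85126979]
 [ 0.          0.          0.          1.        ]]
```

View pics/top0.png

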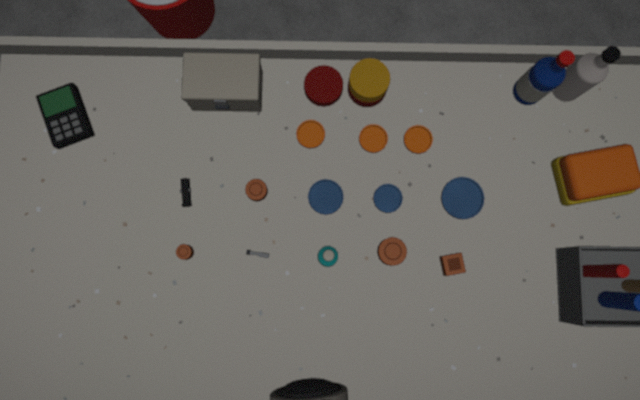

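View pics/scene0.png

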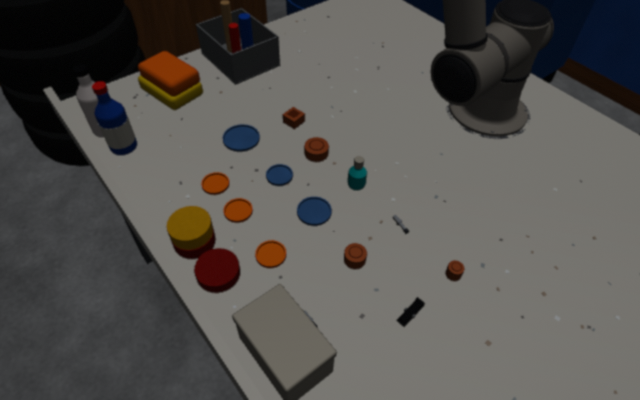

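Top picture: large round at (392,251), medium (256,190), small (185,252). The blue dishes are at (462,198) large, (325,197) medium and (388,198) small, and the orange look-alikes are in the row behind. The network's positions match. I'll refine them by colour silhouette.

```bash
cat > h.py <<'E'
import numpy as np,cv2
from cell import observe,cams,robot,models
T={'round_large':(31,0,.030),'round_medium':(24,0,.030),'round_small':(17,0,.030),'dish_large':(48,0,.010),'dish_medium':(40,0,.010),'dish_small':(33,0,.010)}
def proj(m,P):
    P=(np.asarray(P)-m['pose'][:3,3])@m['pose'][:3,:3]
    q=P@m['camera_matrix'].T
    return q[:,:2]/q[:,2:]
def hull(m,xy,n,dz=0):
    r,a,b=T[n];t=np.linspace(0,2*np.pi,60,endpoint=False)
    c=np.c_[xy[0]+r/1e3*np.cos(t),xy[1]+r/1e3*np.sin(t)]
    P=np.vstack([np.c_[c,np.full(60,z+dz)] for z in (a,b)])
    return cv2.convexHull(proj(m,P).astype(np.float32))
def cen(c):
    M=cv2.moments(c);return np.array([M['m10'],M['m01']])/M['m00']
def locate(im,m,n,xy0,dz=0):
    hsv=cv2.cvtColor(im,cv2.COLOR_RGB2HSV)
    lo,hi=((0,90,40),(14,255,255)) if 'round' in n else ((95,80,40),(125,255,255))
    k=cv2.inRange(hsv,lo,hi);xy=np.array(xy0[:2],float)
    cs,_=cv2.findContours(k,cv2.RETR_EXTERNAL,cv2.CHAIN_APPROX_NONE)
    c=min((c for c in cs if cv2.contourArea(c)>60),key=lambda c:np.linalg.norm(cen(c)-cen(hull(m,xy,n,dz))))
    c=cv2.convexHull(c)
    for _ in range(6):
        e=cen(c)-cen(hull(m,xy,n,dz))
        J=np.array([cen(hull(m,xy+d,n,dz))-cen(hull(m,xy,n,dz)) for d in np.eye(2)*.01]).T/.01
        xy=xy+np.linalg.solve(J,e)
    return xy,cv2.contourArea(c)/cv2.contourArea(hull(m,xy,n,dz))
E
python3 - <<'E'
from h import *
g={'round_large':(.488,-.155),'round_medium':(.614,.148),'round_small':(.48,.293),'dish_large':(.613,-.318),'dish_medium':(.603,-.01),'dish_small':(.606,-.147)}
for c in ['top','scene']:
    im=cams.read_camera(c);m=cams.camera_model(c)
    for n in g: print(c,n,*[np.round(v,4) for v in locate(im,m,n,g[n])])
E
```

```text
top round_large [ 0.4865 -0.1523] 0.8624
top round_medium [0.6175 0.1475] 0.8016
top round_small [0.4786 0.2995] 0.6968
top dish_large [ 0.6079 -0.3124] 0.8747
top dish_medium [ 0.6059 -0.0063] 0.8567
top dish_small [ 0.6052 -0.1451] 0.82
scene round_large [ 0.4785 -0.1626] 0.6353
scene round_medium [0.6117 0.1405] 0.6566
scene round_small [0.4713 0.2936] 0.5146
scene dish_large [ 0.608  -0.3156] 0.8422
scene dish_medium [ 0.6059 -0.009 ] 0.8458
scene dish_small [ 0.6046 -0.1478] 0.7981
```

```bash
python3 -m jog '[[[0.82,-0.49,0],0.0748,0],[[0.82,-0.49,0],0.0748,0],[[0.82,-0.49,0],0.0748,0],[[0.82,-0.49,0],0.0748,0],[[0.82,-0.49,0],0.0748,0],[[0.82,-0.49,0],0.0748,0],[[0.82,-0.49,0],0.0748,0],[[0.82,-0.49,0],0.0748,0]]' 10
```

```text
time: 1.7
tool_pos: [0.3957, -0.2435, 0.4047]
tool_rot: [3.141, 0.0, 0.002]
contact_force: [1.2, 0.4, 0.8]
opening: 0.0917
grip_force: 0.0
```

```bash
python3 - <<'E'
from h import *
o=observe();print(o['time'],o['tool_pos'],o['tool_rot'])
m=cams.camera_model('wrist');im=cams.read_camera('wrist');cv2.imwrite('pics/w1.png',im[:,:,::-1])
print(np.round(m['pose'],3),m['camera_matrix'][0,0])
E
```

```text
1.7 [ 0.39566348 -0.24351087  0.40469226] [3.14118362e+00 3.48045721e-04 1.53787721e-03]
[[ 0.002 -0.963 -0.271  0.469]
 [-1.    -0.002 -0.001 -0.243]
 [ 0.     0.271 -0.963  0.383]
 [ 0.     0.     0.     1.   ]] 286.9795484191437
```

View pics/w1.png

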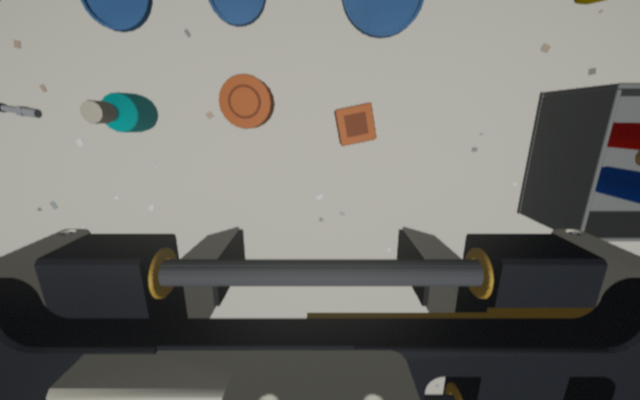

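Wrist picture: large round at (246,101), square block at (356,124), flask at (120,112), and the dishes cut off by the top edge.

```bash
python3 - <<'E'
from h import *
m=cams.camera_model('wrist');im=cams.read_camera('wrist')
print(locate(im,m,'round_large',(.4865,-.152)))
for t in ['round_large','square_block','flask']: print(t,[(np.round(d['position'],4),round(d['confidence'],2)) for d in models.pinpoint(t,'wrist')])
o=observe();print(o['tool_pos'])
E
```

```text
(array([ 0.48711743, -0.15337462]), 0.8827540056801764)
round_large [(array([ 4.875e-01, -1.492e-01,  4.000e-04]), 0.78)]
square_block [(array([ 0.463 , -0.2866, -0.0028]), 0.94)]
flask [(array([ 0.4735, -0.012 ,  0.0006]), 0.96)]
[ 0.3947501 -0.2447907  0.4047268]
```

```bash
python3 -m jog '[[[0.23,-0.228,0],0,0],[[0.23,-0.228,0],0,0],[[0.23,-0.228,0.15],0,0],[[0.23,-0.228,0.3],0,0],[[0.23,-0.228,0.4],0,0],[[0.23,-0.228,0.48],0,0],[[0.23,-0.228,0.52],0,0],[[0.23,-0.228,0.54],0,0],[[0.23,-0.228,0.54],0,0]]'
```

```text
time: 3.08
tool_pos: [0.4877, -0.1529, 0.1891]
tool_rot: [3.141, -0.001, -0.001]
contact_force: [0.0, -0.3, 0.7]
opening: 0.0918
grip_force: 0.0
```

```bash
python3 -m jog '[[[0,0,0],0,1],[[0,0,0],0,1],[[0,0,0],0,1],[[0,0,0],0,1],[[0,0,0],0,1],[[0,0,0],0,1]]' 12
```

```text
time: 3.82
tool_pos: [0.4877, -0.1525, 0.189]
tool_rot: [3.141, -0.001, -0.0]
contact_force: [0.2, 0.6, 5.0]
opening: 0.0618
grip_force: 12.0
```

```bash
python3 -m jog '[[[0,0,-0.1],0,1],[[0,0,-0.25],0,1],[[0.1,0.13,-0.25],0,1],[[0.2,0.27,-0.25],0,1],[[0.3,0.4,-0.25],0,1],[[0.3,0.404,-0.25],0,1],[[0.3,0.404,-0.15],0,1],[[0.3,0.404,-0.07],0,1],[[0.3,0.404,-0.03],0,1],[[0.3,0.404,-0.0115],0,1],[[0.3,0.404,-0.0115],0,1],[[0.3,0.404,-0.0115],0,1]]'
```

```text
time: 5.32
tool_pos: [0.6079, -0.3143, 0.1945]
tool_rot: [3.14, -0.002, -0.0]
contact_force: [-0.0, 0.8, -0.7]
opening: 0.0619
grip_force: 12.0
```

```bash
python3 -m jog '[[[0,0,0.003],0,1],[[0,0,0.003],0,1],[[0,0,0.003],0,0.5],[[0,0,0.003],0,0],[[0,0,0.003],0,0],[[0,0,0.003],0,0],[[0,0,-0.05],0,0],[[0,0,-0.2],0,0],[[0,0,-0.4],0,0],[[-0.2,0,-0.5],0,0],[[-0.3,0,-0.5],0,0],[[-0.3,0,-0.5],0,0]]'; python3 - <<'E'
from h import *
o=observe();print(o['time'],o['tool_pos'])
m=cams.camera_model('wrist');im=cams.read_camera('wrist');cv2.imwrite('pics/w2.png',im[:,:,::-1])
for n,g,dz in [('round_large',(.608,-.314),.004),('dish_large',(.608,-.314),0),('dish_small',(.605,-.147),0)]:print(n,locate(im,m,n,g,dz))
im=cams.read_camera('top');m=cams.camera_model('top')
print('top',locate(im,m,'round_large',(.608,-.314),.004))
E
```

```text
time: 6.82
tool_pos: [0.4849, -0.314, 0.3953]
tool_rot: [3.14, -0.001, -0.002]
contact_force: [0.6, 0.1, -0.1]
opening: 0.092
grip_force: 0.0
6.825 [ 0.48486152 -0.31396997  0.39532062]
round_large (array([ 0.60672939, -0.31392404]), 0.9099660921662295)
dish_large (array([ 0.60857537, -0.31410095]), 0.9245550858863363)
dish_small (array([ 0.60571806, -0.14682229]), 0.8712999851625441)
top (array([ 0.60629989, -0.3130281 ]), 0.8364159241274968)
```

View pics/w2.png

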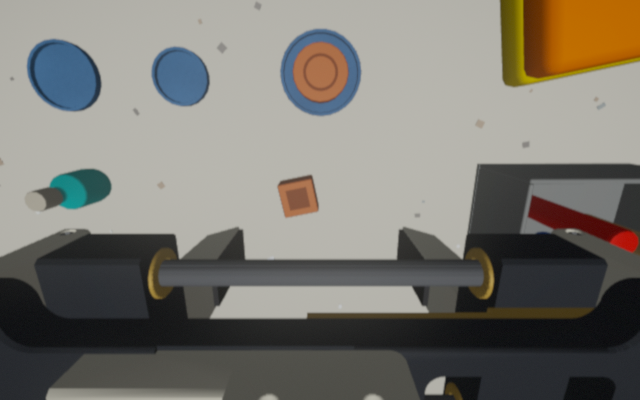

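The large round sits centred in its dish at about (321,72). Next I move to view the medium round.

```bash
python3 -m jog '[[[0.05,-1,0],0,0],[[0.05,-1,0],0,0],[[0.05,-1,0],0,0],[[0.05,-1,0],0,0],[[0.05,-1,0],0,0],[[0.05,-1,0],0,0],[[0.05,-1,0],0,0],[[0.05,-1,0],0,0]]'; python3 - <<'E'
from h import *
m=cams.camera_model('wrist');im=cams.read_camera('wrist')
m=cams.camera_model('wrist');im=cams.read_camera('wrist')
for n,g in [('round_medium',(.616,.147)),('round_small',(.478,.297)),('dish_medium',(.606,-.008)),('dish_small',(.605,-.147))]:print(n,locate(im,m,n,g))
for t in ['round_medium']: print(t,[(np.round(d['position'],4),round(d['confidence'],2)) for d in models.pinpoint(t,'wrist')])
print(observe()['tool_pos'],observe()['tool_rot'])
E
```

```text
time: 7.92
tool_pos: [0.5084, 0.0883, 0.3924]
tool_rot: [-3.141, 0.001, 0.004]
contact_force: [-0.3, -0.4, 1.0]
opening: 0.0918
grip_force: 0.0
round_medium (array([0.61775817, 0.14537857]), 0.8532590090643352)
round_small (array([0.4791656, 0.2970922]), 0.7647265079421138)
dish_medium (array([ 0.60693074, -0.00766533]), 0.9012637853149816)
dish_small (array([ 0.60575941, -0.14643898]), 0.8697945056888692)
round_medium [(array([0.6205, 0.1451, 0.0007]), 0.94), (array([ 0.4821,  0.295 , -0.0018]), 0.52)]
[0.50815152 0.08544915 0.39272994] [ 3.14121351e+00  7.87906957e-04 -3.46915826e-04]
```

```bash
python3 -m jog '[[[0.274,-0.151,0],0,0],[[0.274,-0.151,0],0,0],[[0.274,-0.151,0.15],0,0],[[0.274,-0.151,0.3],0,0],[[0.274,-0.151,0.4],0,0],[[0.274,-0.151,0.47],0,0],[[0.274,-0.151,0.5],0,0],[[0.274,-0.151,0.51],0,0],[[0.274,-0.151,0.51],0,0]]'
```

```text
time: 9.2
tool_pos: [0.6177, 0.1459, 0.1902]
tool_rot: [-3.142, -0.002, -0.001]
contact_force: [-0.7, 0.1, -0.2]
opening: 0.0921
grip_force: 0.0
```

```bash
python3 -m jog '[[[0,0,0],0,1],[[0,0,0],0,1],[[0,0,0],0,1],[[0,0,0],0,1],[[0,0,0],0,1],[[0,0,0],0,1],[[0,0,0],0,1]]' 12
```

```text
time: 10.07
tool_pos: [0.6172, 0.1463, 0.1893]
tool_rot: [3.142, 0.0, -0.0]
contact_force: [0.2, -0.2, 1.2]
opening: 0.0477
grip_force: 12.0
```

```bash
python3 -m jog '[[[0,0,-0.1],0,1],[[0,0,-0.25],0,1],[[-0.01,0.13,-0.25],0,1],[[-0.02,0.27,-0.25],0,1],[[-0.028,0.385,-0.25],0,1],[[-0.028,0.385,-0.25],0,1],[[-0.028,0.385,-0.15],0,1],[[-0.028,0.385,-0.07],0,1],[[-0.028,0.385,-0.03],0,1],[[-0.028,0.385,-0.01],0,1],[[-0.028,0.385,-0.01],0,1],[[-0.028,0.385,-0.01],0,1]]'
```

```text
time: 11.58
tool_pos: [0.6064, -0.0076, 0.1942]
tool_rot: [3.141, -0.002, 0.0]
contact_force: [-0.6, -0.8, -0.4]
opening: 0.0476
grip_force: 12.0
```

```bash
python3 -m jog '[[[0,0,0.002],0,1],[[0,0,0.002],0,0.5],[[0,0,0.002],0,0],[[0,0,0.002],0,0],[[0,0,0.002],0,0],[[0,0,0.002],0,0],[[0,0,-0.05],0,0],[[0,0,-0.2],0,0],[[0,0,-0.35],0,0],[[-0.1,-0.08,-0.5],0,0],[[-0.2,-0.15,-0.5],0,0],[[-0.2,-0.15,-0.5],0,0]]'; python3 - <<'E'
from h import *
for c in ['wrist','wrist','top']:
    m=cams.camera_model(c);im=cams.read_camera(c);cv2.imwrite(f'pics/m_{c}.png',im[:,:,::-1])
    for n,g,dz in [('round_medium',(.606,-.008),.004),('round_small',(.479,.297),0)]:print(c,n,locate(im,m,n,g,dz))
print(observe()['tool_pos'],observe()['tool_rot'],observe()['time'])
E
```

```text
time: 13.08
tool_pos: [0.5235, 0.0542, 0.395]
tool_rot: [-3.141, -0.001, 0.003]
contact_force: [0.5, -0.4, -1.0]
opening: 0.0919
grip_force: 0.0
wrist round_medium (array([ 0.6067835 , -0.00756213]), 0.8715858896872627)
wrist round_small (array([0.47957154, 0.29672451]), 0.7748293192318)
wrist round_medium (array([ 0.6066963 , -0.00754663]), 0.8642472044344142)
wrist round_small (array([0.47929497, 0.29680453]), 0.7756204199754932)
top round_medium (array([0.74532639, 0.02964839]), 1.439405228702542)
top round_small (array([0.47893077, 0.29953232]), 0.7068569815698323)
[0.52641992 0.05208607 0.39326559] [ 3.14122329e+00 -5.85166502e-04 -1.35012763e-04] 13.225
```

View pics/m_wrist.png

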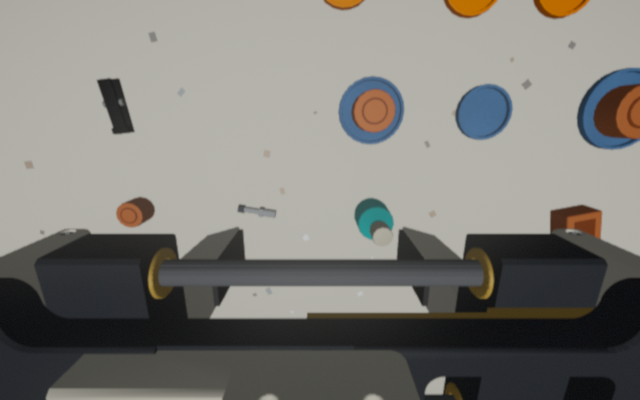

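The medium round is centred in its dish at (373,110); the arm blocked the top camera there. The small round is at (131,214) with nothing close to it.

```bash
python3 -m jog '[[[-0.34,-0.56,0],0,0],[[-0.34,-0.56,0],0,0],[[-0.34,-0.56,0],0,0],[[-0.34,-0.56,0],0,0],[[-0.34,-0.56,0],0,0],[[-0.34,-0.56,0],0,0]]'; python3 - <<'E'
from h import *
for c in ['wrist','wrist']:
    m=cams.camera_model(c);im=cams.read_camera(c)
    for n,g,dz in [('round_small',(.479,.297),0)]:print(c,n,locate(im,m,n,g,dz))
print(observe()['tool_pos'],observe()['tool_rot'],observe()['time'])
E
```

```text
time: 13.98
tool_pos: [0.3908, 0.2765, 0.3927]
tool_rot: [3.141, 0.0, 0.001]
contact_force: [0.1, -0.6, -1.1]
opening: 0.0921
grip_force: 0.0
wrist round_small (array([0.47947811, 0.29674549]), 0.8333458491816642)
wrist round_small (array([0.47957388, 0.29646101]), 0.834100126431937)
[0.39131395 0.27538882 0.39287316] [ 3.14075630e+00  2.16372584e-04 -1.72171405e-03] 14.075
```

```bash
python3 -m jog '[[[0.221,-0.052,0],0,0],[[0.221,-0.052,0],0,0],[[0.221,-0.052,0.15],0,0],[[0.221,-0.052,0.3],0,0],[[0.221,-0.052,0.4],0,0],[[0.221,-0.052,0.47],0,0],[[0.221,-0.052,0.5],0,0],[[0.221,-0.052,0.51],0,0],[[0.221,-0.052,0.51],0,0]]'
```

```text
time: 15.2
tool_pos: [0.4791, 0.2969, 0.19]
tool_rot: [-3.141, -0.001, -0.001]
contact_force: [-0.4, 0.6, 0.1]
opening: 0.0917
grip_force: 0.0
```

```bash
python3 -m jog '[[[0,0,0],0,1],[[0,0,0],0,1],[[0,0,0],0,1],[[0,0,0],0,1],[[0,0,0],0,1],[[0,0,0],0,1],[[0,0,0],0,1],[[0,0,0],0,1],[[0,0,-0.2],0,1],[[0,0,-0.38],0,1],[[0,0,-0.38],0,1]]' 12
```

```text
time: 16.58
tool_pos: [0.4788, 0.2973, 0.3452]
tool_rot: [-3.139, -0.005, -0.0]
contact_force: [0.5, -0.3, -1.9]
opening: 0.0334
grip_force: 12.0
```

```bash
python3 -m jog '[[[0.2,0.9,0],0,1],[[0.2,0.9,0],0,1],[[0.2,0.9,0],0,1],[[0.2,0.9,0],0,1],[[0.2,0.9,0],0,1],[[0.2,0.9,0],0,1],[[0.2,0.9,0],0,1],[[0.2,0.9,0],0,1],[[0.2,0.9,0],0,1]]'
```

```text
time: 17.7
tool_pos: [0.5582, -0.0615, 0.3413]
tool_rot: [-3.141, 0.0, 0.002]
contact_force: [-0.4, 0.1, -0.3]
opening: 0.0335
grip_force: 12.0
```

```bash
python3 -m jog '[[[0.118,0.21,0],0,1],[[0.118,0.21,0],0,1],[[0.118,0.21,0.12],0,1],[[0.118,0.21,0.24],0,1],[[0.118,0.21,0.31],0,1],[[0.118,0.21,0.35],0,1],[[0.118,0.21,0.369],0,1],[[0.118,0.21,0.369],0,1],[[0.118,0.21,0.369],0,1]]'
```

```text
time: 18.82
tool_pos: [0.606, -0.1469, 0.1949]
tool_rot: [3.141, -0.002, 0.0]
contact_force: [0.6, -0.3, 0.2]
opening: 0.0336
grip_force: 12.0
```

```bash
python3 -m jog '[[[0,0,0.002],0,1],[[0,0,0.002],0,0.8],[[0,0,0.002],0,0.5],[[0,0,0.002],0,0],[[0,0,0.002],0,0],[[0,0,0.002],0,0],[[0,0,-0.05],0,0],[[0,0,-0.2],0,0],[[0,0,-0.35],0,0],[[-0.1,0,-0.5],0,0],[[-0.25,0,-0.5],0,0],[[-0.25,0,-0.5],0,0]]'; python3 - <<'E'
from h import *
import time
for c in ['wrist','wrist']:
    m=cams.camera_model(c);im=cams.read_camera(c)
cv2.imwrite('pics/end.png',im[:,:,::-1])
for n,g,dz in [('round_large',(.608,-.314),.004),('round_medium',(.606,-.008),.004),('round_small',(.6055,-.1465),.004)]:print(n,locate(im,m,n,g,dz))
for t in ['square_block','flask']: print(t,[(np.round(d['position'],4),round(d['confidence'],2)) for d in models.pinpoint(t,'wrist')])
E
```

```text
time: 20.32
tool_pos: [0.5022, -0.1462, 0.3944]
tool_rot: [-3.141, 0.002, -0.001]
contact_force: [-0.2, 0.4, 0.2]
opening: 0.0915
grip_force: 0.0
round_large (array([ 0.60726763, -0.31398336]), 0.8916974271983511)
round_medium (array([ 0.60670446, -0.00713891]), 0.8574570232713311)
round_small (array([ 0.60681887, -0.14657399]), 0.8355129360451373)
square_block [(array([ 0.463 , -0.2855, -0.0018]), 0.59)]
flask [(array([ 0.472 , -0.0115,  0.0033]), 0.89)]
```

View pics/end.png

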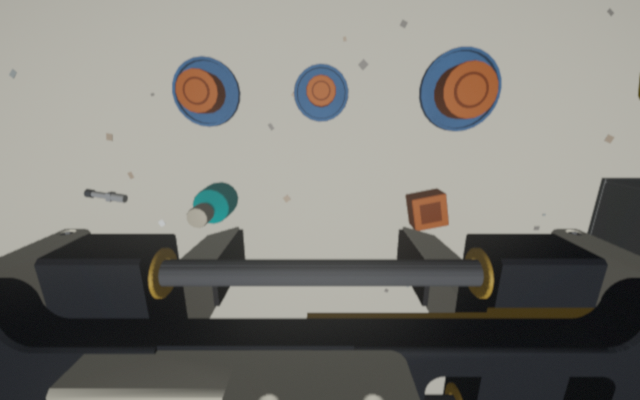

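The final picture shows all three rounds flat in their dishes, with the medium at (200,90), the small at (321,92) and the large at (465,90). The bystanders in view are unmoved, so I'm handing in.

```bash
python3 -c "
from cell import robot
print(robot.hand_in())"
```

```text
the job is handed in; nothing more can be done
None
```

I placed the large, medium and small cedar rounds, in that order, flat and centred in their matching blue dishes without touching the bystanders, and handed the job in at about 20 s; the hand-in returned no verdict.

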